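Wake and zero the carat scale

ROBOT

A 7-joint arm with a two-finger parallel gripper is mounted at the origin on a cart in front of the work surface, level with it; the furniture and walls round the work are solid. World frame = base frame: x ahead of the robot, y to its left, z up, the work surface at z = 0. Lengths are in m, angles in rad, forces in N, time in s.
With the tool pointing down it reaches from about 0.425 to 0.95 m from the base axis. Payload 4.7 kg.
Tool frame: the origin (TCP) lies at the very end of the fingers, on their centre line; the grasp point (between the pads) lies manip.pinch_z behind it (manip.pinch_z is the distance from the TCP to the grasp point, in m); z points along the fingers, y is the line along which they close (so a half turn about z gives the same grasp; the last joint's range is limited). The gripper opens to 85 mm and grips with 20 to 120 N. Pads are 22 mm wide; open, the fingers measure 114 mm over their backs; the gripper's body (76 mm by 85 mm) begins 54 mm behind the grasp point. The pads swing forward as they close: fully open they stand 13 mm farther back than shut.
Start: joints at [-1.207, 0.469, -0.049, 1.532, 0.024, 1.141, -0.082], TCP at [0.258, 0.624, 0.231] pointing down, gripper open.
Joint ranges: [-2.59, 2.59], [-0.33, 1.99], [-1.39, 1.29], [0.1, 2.45], [-1.04, 4.18], [0.21, 1.99], [-2.66, 2.66]. Speed limits (rad/s): [2.57, 2.57, 3.14, 3.14, 3.14, 3.14, 3.14].

INTERFACE

Orientations are given as a unit quaternion [w, x, y, z].
In Python, from rig import manip gives the robot as it stands.
- The arm moves only by the shell command python3 -m crank 'ROWS'. ROWS is JSON, a list of rows, each a list of 7 numbers: the shift along the tool's x, y, z in units of 500 mm (1.0 is 500 mm), then the turn, a rotation vector about the tool's x, y, z in units of 0.5 rad (1.0 is 0.5 rad), then the closure, from -1 (fully open) to 1 (shut), so that 0 is half open. In form: [[dx, dy, dz, rx, ry, rz, jaw], ...]. A call has 1 to 10 rows; each row is the pose to reach, as a shift and turn from the pose commanded when the call began, along the tool's axes at that moment; what a row does not reach only later rows make up. A row lasts 1/12 s, in which the tool goes at most 41.7 mm and 7.16 degrees, less where a joint would pass 70% of its speed; a pose out of reach is approached as far as the arm can. A call with a number of a shift or a turn outside -1 to 1 is refused whole. A call with a gripper value outside its range is refused whole. The fingers move at their own pace and stop on an object; the grip force is fixed at half the most. Time passes only in rows, so rows that repeat a pose let the fingers close. It gives the time, the measured TCP pose, the force, the opening and the grip force at its end, in the units of the state.
- manip.get_state(): the state, without advancing time (a new reading comes with each control period).
- manip.read_camera(name): name is "side" or "top"; returns a dict with "img" (420x560x3 uint8, blue, green, red), "fov_y" (degrees; the focal length in pixels is half the picture's height over the tangent of half this angle, whatever the lens; pixels are square), "cx", "cy" (the principal point, pixels), "distortion" ([k1, k2, p1, p2, k3] as OpenCV has them; the pictures are not rectified), "origin" and "orientation" of the camera in the world. Camera axes: x right, y up, looking along -z (the intrinsics and any distortion apply to the point x, -y, -z); pixel columns grow to the right and rows downward; lengths in m; the calibration is good to about 2 mm. A picture is of the moment at which its call begins. There is no depth.
- manip.job_done(): hands the job in; it is judged then, once.
The state is a dict: "time": time; "q": joint angles; "qvel": joint speeds; "joint_efforts": joint torques, N m; "position": TCP position; "tool_rot": TCP orientation; "contact_force": force on the tool from outside, world axes, zero at the start; "torque": the same for the moment, N m; "finger_gap": opening from 0.0 (shut) to 1.0 (fully open); "gripper_force": force on a finger pad.
Only numpy, scipy, OpenCV 4.12 (cv2) and the standard library are available. Lean on these libraries where they do the work, as an engineer would, in place of code of your own. Each camera call takes 0.05 s, during which the arm holds its last target. There are 200 camera calls.

TASK

Get the carat scale ready for weighing stones into its little pot: with your fingertips, press the power strip's rocker down at the outer edge of its raised half to switch the strip on, press the scale's round key to wake it, push the clear draught cover down until it is shut over the pan, and then press the wide bar key to zero the scale. Work in that order, press lightly, and let every key come up again. Do not press the small middle key, do not touch the pan or the pot, and lift or shift nothing: the strip and the things lying about stay where they are.

Things in the scene. Friction and masses are not known exactly. Their poses are not given: they have to be found in the camera images.
- scale: Grey bench scale, 216 (x) x 170 (y) x 46 mm, standing firm on rubber feet. Origin: centre of its underside, on the bench. Its -x side is the front: a console sloping 8 degrees up towards +x, with three black spring keys in a row along y near the front edge and a blank display behind them. Its +x half carries the pan under the draught cover.
- on_key_top (a point): Centre of the top face of the round key (18 mm across, thin white ring on it), at the scale's [-86.5, 58, 44.2] mm, 7.5 mm proud of the console. Moves with the key. z: the key's outward normal.
- on_key (a joint): Round key: 0 = up, grows as it is pressed, 0.005 m = fully down (still 2.5 mm proud); springs back. Pressed means past 0.002 m; that takes 3.5 N, fully down 7 N. The other keys work alike.
- zero_key_top (a point): Centre of the top face of the wide bar key (14 x 36 mm, its length along the scale's y), at the scale's [-86.5, -48, 44.2] mm; 7.5 mm proud of the console. Moves with the key.
- zero_key (a joint): Wide bar key: 0 = up, 0.005 m = fully down; springs back.
- mode_key_top (a point): Centre of the top of the small round key (10 mm across) between the two others, at the scale's [-86.5, 12, 44.2] mm; not to be pressed.
- mode_key (a joint): Small middle key: 0 = up, 0.005 m = fully down; it must stay under 0.0015.
- cover_hinge (a point): Centre of the draught cover's hinge axis, which runs along the scale's y at the back of the scale, at the scale's [102.5, 0, 47.5] mm.
- cover (a joint): Draught cover: clear box lid with dark rims, 124 mm from hinge to front edge, 148 mm wide along y, 30 mm high. 0 = shut, grows as its front edge lifts (rad); starts part open. The stiff hinge (0.07 N m) holds it where it is left; a fingertip pressing down on its top face closes it with 1 to 3 N. Rubber mounts let it sink 1 mm per 8 N once shut. Shut: under 0.05.
- cover_push (a point): Point on the middle of the cover's top (outer) face, 90 mm in front of the hinge axis and 30 mm above the cover's lower rim; moves with the cover. With the cover shut it lies at the scale's [12.5, 0, 77.5] mm. x points from the front edge to the hinge, z out of the top face.
- pan: Steel pan, 100 mm across, its top 53 mm above the bench, centred at the scale's [37, 0] mm, under the cover. Origin: centre of its underside, at the scale's z = 46 mm. Must not be touched.
- pot: Round aluminium pot with a lid, 42 mm across, 14.6 mm high, standing loose on the pan; origin at the centre of its underside. Must not be touched; the shut cover clears it by 6 mm.
- strip: White power strip, 50 (x) x 245 (y) x 34 mm, lying loose on the bench, about 0.6 kg, with a black plug-in supply 30 mm high on its +y end. Origin: centre of its underside. The rocker switch sits in its top, 72 mm from the origin towards its own -y. It can be pressed but not pushed aside.
- strip_middle (a point): Point in the strip's top face straight above its origin, 34 mm up.
- strip_switch (a joint): Rocker: 0 = off, 0.349 rad = on (end stop); past 0.2 counts as on. It stays where it is put. At its outer end 2 N tips it; the nearer to its axis it is touched, the more it takes (up to 8 N).
- push_block: Dimpled wooden push block, 27 x 36 x 27 mm, near the front edge of the bench. Bystander, to be left alone.
- clamp: Wooden ring clamp, 30 x 113 x 20 mm, long side along its y, near the front edge of the bench. Bystander, to be left alone.
- rocker_press (a point): Where to set the middle of the fingertips on the rocker: level with its raised end and 6 mm outside it, at the strip's [-17, -72, 39] mm, fixed to the strip. The rocker is 24 mm long across the strip, 12 mm wide, and turns about the strip's y; its half towards the strip's -x stands 5 mm above the strip's top and goes flush. A fingertip that also rests on the other half stops it midway.
Mind the look-alikes: they are no part of the job. Leave any purple or red look-alike of the pot alone.

How it is judged:
On the way, in this order (a step that is already met when the one before it is completed fails the run):
1. the strip's rocker is switched on (value of joint strip_switch above 0.2 rad), for 0.1 s.
2. the round key is pressed (value of joint on_key above 0.002 m), for 0.1 s.
3. the draught cover is shut, the round key up again (value of joint cover below 0.05 rad and value of joint on_key below 0.001 m), for 0.1 s.
4. the wide bar key is pressed (value of joint zero_key above 0.002 m), for 0.1 s.
At the end, for the whole second after the job is handed in: The rocker is on (over 0.2 rad), the cover shut (under 0.05 rad), all keys up again (under 1 mm), the pot within 8 mm, the strip within 25 mm and the bystanders within 15 mm of where they began, all at rest (all of step 3 and value of joint strip_switch above 0.2 rad and value of joint each of zero_key, mode_key below 0.001 m and distance of pot from where it was at the start of the episode below 0.008 m and distance of strip from where it was at the start of the episode below 0.025 m and distance of each of push_block, clamp from where it was at the start of the episode below 0.015 m and linear speed of each of strip, pot below 0.02 m/s); the robot touches nothing.
It fails at once if a key is pressed out of turn: the small middle key ever, the round key while the strip is off or the cover already shut, the bar key while the cover is open (value of joint mode_key above 0.0015 m or (value of joint on_key above 0.002 m and value of joint strip_switch below 0.15 rad) or (value of joint on_key above 0.002 m and value of joint cover below 0.1 rad) or (value of joint zero_key above 0.002 m and value of joint cover above 0.1 rad)).
It fails at once if the pan or the pot is touched, or the pot shifted by 8 mm (contact force between any of the arm, the fingers and pan above 0.3 N or contact force between any of the arm, the fingers and pot above 0.3 N or distance of pot from where it was at the start of the episode above 0.008 m).
It fails at once if the scale or the strip is pressed hard (over 40 N) (contact force between any of the fingers, the arm and scale above 40 N or contact force between any of the fingers, the arm and strip above 40 N).
It fails at once if the strip is shifted, lifted or tipped (distance of strip from where it was at the start of the episode above 0.025 m or height (world z) of strip above 0.012 m or angle between strip's own z axis and vertical above 0.2 rad).
It fails at once if a thing lying about is shifted (distance of any of push_block, clamp from where it was at the start of the episode above 0.015 m).
It also fails if it takes over 69 s, if anything falls off the work surface, if the arm or the gripper's body presses on something with over 40 N, if the wrist force passes 120 N, or if a joint passes its speed limit or range.

## Working session

There is one attempt and no reset: what is moved stays moved. The work goes in short steps, Python scripts to look and compute and a shell command to move; the robot and the scene stay as the last step left them, time stands still between calls to the robot, and variables do not carry over. Pictures are saved under pics/ and viewed, at most 10 in all, crops included, and the job is handed in when it is done.

```bash
ls; mkdir -p pics; python3 - <<'E'
from rig import manip
import cv2, numpy as np
for n in ("side","top"):
    c=manip.read_camera(n); cv2.imwrite(f"pics/{n}0.png",c["img"])
    print(n,{k:v for k,v in c.items() if k!="img"})
print(manip.get_state(), manip.pinch_z)
E
```

```text
pics
side {'fov_y': 48.43178674705552, 'cx': 274.797415127403, 'cy': 210.79915479403465, 'distortion': array([0.01104263, 0.        , 0.        , 0.        , 0.        ]), 'origin': array([ 0.4359419 , -0.43425606,  0.63301035]), 'orientation': array([ 0.90411962,  0.42349433, -0.02842841, -0.04911307])}
top {'fov_y': 57.157565002307244, 'cx': 286.87555670369835, 'cy': 210.64016467028338, 'distortion': array([-0.10740046,  0.        ,  0.        ,  0.        ,  0.        ]), 'origin': array([0.3496241 , 0.20439937, 0.89753326]), 'orientation': array([-0.7025152 , -0.06283752,  0.05901646,  0.70642827])}
{'time': 0.1, 'q': array([-1.20687953,  0.46937443, -0.04860717,  1.53358173,  0.02414506,
        1.1409959 , -0.08229172]), 'qvel': array([ 0.00067073,  0.00031908, -0.00142802, -0.00329277, -0.00180899,
        0.00069237,  0.00058715]), 'joint_efforts': array([ 5.25364649e-04, -5.11516070e+01, -4.72149812e-02, -2.38390321e+01,
        1.07479503e-02,  4.39204960e-03, -2.07846711e-05]), 'position': array([0.25817508, 0.62310476, 0.23035414]), 'tool_rot': array([-1.25029670e-04,  1.95115029e-01,  9.80779965e-01, -8.77251489e-04]), 'contact_force': array([ 0.52764794, -0.42282043, -0.39791725]), 'torque': array([-0.02933437,  0.05433049, -0.02560606]), 'gripper_force': 0.0, 'finger_gap': 1.0027767469043585} 0.0187
```

View pics/top0.png

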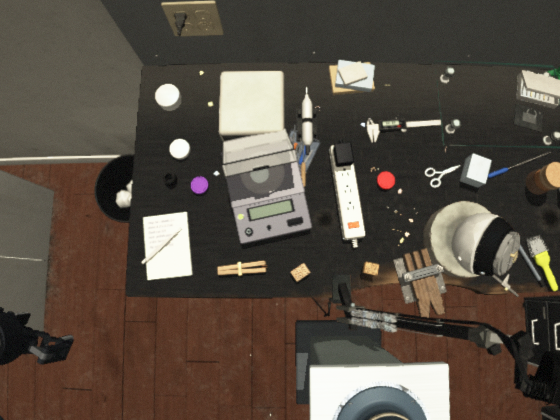

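View pics/side0.png

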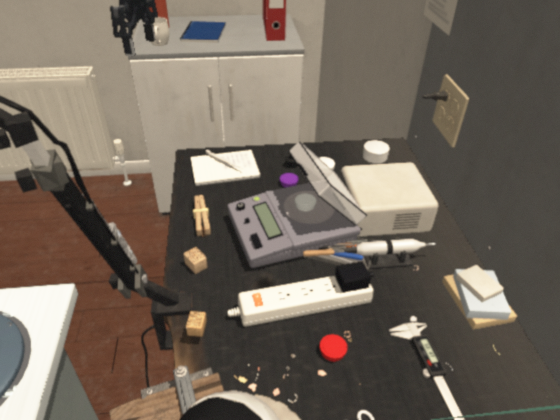

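The top view (up = +x, left = +y) shows the scale around (265,190), with the round key near (248,232) and the bar key near (294,222). The strip is around (345,195), its orange rocker near (352,225). I'll enlarge both views next.

```bash
python3 - <<'E'
import cv2
t=cv2.imread("pics/top0.png")[125:250,215:375]; cv2.imwrite("pics/topc.png",cv2.resize(t,None,fx=4.8,fy=4.8,interpolation=cv2.INTER_CUBIC))
s=cv2.imread("pics/side0.png")[140:325,220:380]; cv2.imwrite("pics/sidec.png",cv2.resize(s,None,fx=3.2,fy=3.2,interpolation=cv2.INTER_CUBIC))
E
```

```text
(no output)
```

View pics/topc.png

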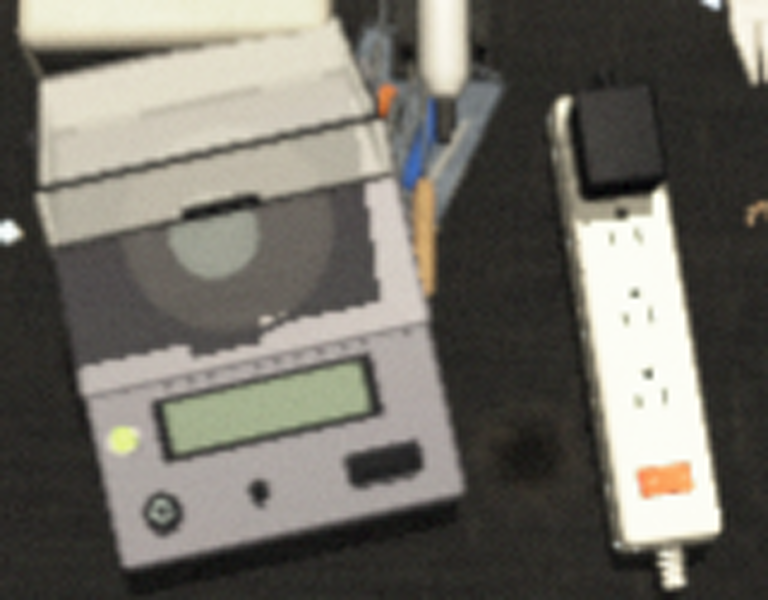

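View pics/sidec.png

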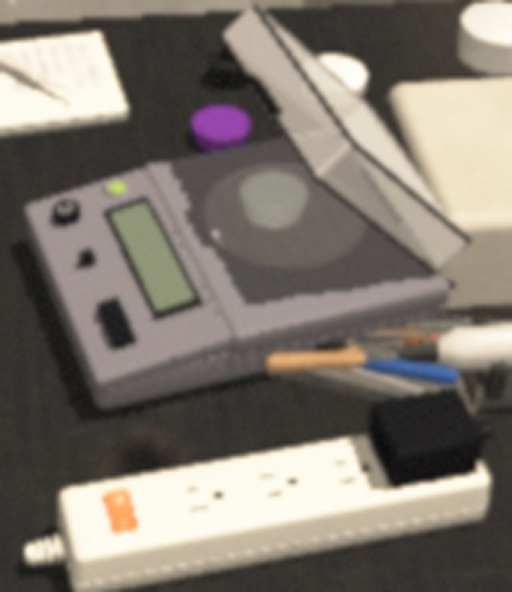

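The top crop shows the round key at (161,513), mode key (260,490), bar key (385,464), rocker (665,480), and strip socket holes at (621,212), (634,293) and (648,373). In the side crop the keys are at (66,211), (86,258) and (116,322), the rocker at (120,510), and the holes at (218,494), (292,481) and (365,468). The cover is about half open. I'll fit the poses jointly from both views and overlay the cover at candidate angles.

```bash
cat > h.py <<'E'
import numpy as np, cv2
from scipy.spatial.transform import Rotation as R
from scipy.optimize import least_squares
CAM=dict(side=(48.43178674705552,274.797415127403,210.79915479403465,0.01104263,[0.4359419,-0.43425606,0.63301035],[0.90411962,0.42349433,-0.02842841,-0.04911307]),
top=(57.157565002307244,286.87555670369835,210.64016467028338,-0.10740046,[0.3496241,0.20439937,0.89753326],[-0.7025152,-0.06283752,0.05901646,0.70642827]))
OFF=dict(top=(215,125,4.8),side=(220,140,3.2))
def proj(n,P):
    fy,cx,cy,k,o,q=CAM[n]; f=210/np.tan(np.radians(fy/2))
    p=R.from_quat(q,scalar_first=True).inv().apply(np.atleast_2d(P)-o)*[1,-1,-1]
    return cv2.projectPoints(p,np.zeros(3),np.zeros(3),np.array([[f,0,cx],[0,f,cy],[0,0,1.]]),np.array([k,0,0,0,0.]))[0][:,0]
def crop(n,P):
    x,y,s=OFF[n]; return (proj(n,P)-[x,y]+.5)*s-.5
def world(pose,L): # pose x,y,yaw ; L in mm
    return R.from_euler('z',pose[2]).apply(np.atleast_2d(L)/1000.)+[pose[0],pose[1],0]
E
cat > fit.py <<'E'
from h import *
keys=[[-86.5,58,44.2],[-86.5,12,44.2],[-86.5,-48,44.2]]
K=dict(top=[[161,513],[260,490],[385,464]],side=[[66,211],[86,258],[116,322]])
def res(p): return np.concatenate([((crop(n,world(p,keys))-K[n])/OFF[n][2]).ravel() for n in K])
s=least_squares(res,[.45,.33,.2]); sc=s.x; print('scale',sc,np.round(res(sc),1))
# strip: rocker at y=-72, holes at unknown y
H=dict(top=[[665,480],[648,373],[634,293],[621,212]],side=[[120,510],[218,494],[292,481],[365,468]])
def rs(p):
    L=[[0,-72,36]]+[[p[3+i],p[4+i],34] if 0 else [p[6],p[3+i],34] for i in range(3)]
    return np.concatenate([((crop(n,world(p,L))-H[n])/OFF[n][2]).ravel() for n in H])
s=least_squares(rs,[.45,.15,-1.4,-30,0,30,0]); st=s.x; print('strip',st,np.round(rs(st),1))
np.save('sc.npy',sc); np.save('st.npy',st[:3])
for nm,p,L in (('on',sc,keys[0]),('mode',sc,keys[1]),('zero',sc,keys[2]),('hinge',sc,[102.5,0,47.5]),('rocker_press',st,[-17,-72,39])): print(nm,world(p,L).round(4))
S=lambda a,b,c,d:[[a,c,0],[a,d,0],[b,d,0],[b,c,0]]
ims=[]
for n in ('top','side'):
    im=cv2.imread(f'pics/{n}c.png')
    def poly(P,col,closed=True): cv2.polylines(im,[crop(n,P).round().astype(int)],closed,col,1,cv2.LINE_AA)
    poly(world(sc,[[-108,-85,0],[-108,85,0],[108,85,0],[108,-85,0]]),(255,255,0))
    for z in (0,34): poly(world(st,[[-25,-122.5,z],[-25,122.5,z],[25,122.5,z],[25,-122.5,z]]),(0,0,255))
    for th,col in ((.7,(0,255,0)),(.85,(255,0,255)),(1.0,(0,200,255))):
        c,si=np.cos(th),np.sin(th)
        pt=lambda f,h,y:[102.5-(f*c-h*si),y,47.5+f*si+h*c]
        for h in (0,30): poly(world(sc,[pt(0,h,-74),pt(124,h,-74),pt(124,h,74),pt(0,h,74)]),col)
    ims.append(im if n=='top' else im)
cv2.imwrite('pics/ov_top.png',ims[0]); cv2.imwrite('pics/ov_side.png',ims[1])
E
python3 fit.py
```

```text
scale [0.55045467 0.25509844 0.21573127] [ 0.9 -0.8  0.4 -0.5  0.6 -0.9 -0.7 -0.6 -0.6 -1.  -0.8 -0.7]
strip [  0.53963238   0.06711818  -1.448067   -20.15687978  19.59287875
  59.86441957  -0.13118911] [ 0.3 -0.6  0.1 -0.4  0.4 -0.5  0.4 -0.4 -0.4 -0.3 -0.3 -0.1 -0.4 -0.2
 -0.3 -0.3]
on [[0.4535 0.2932 0.0442]]
mode [[0.4634 0.2483 0.0442]]
zero [[0.4762 0.1897 0.0442]]
hinge [[0.6506 0.277  0.0475]]
rocker_press [[0.4661 0.0752 0.039 ]]
```

View pics/ov_top.png

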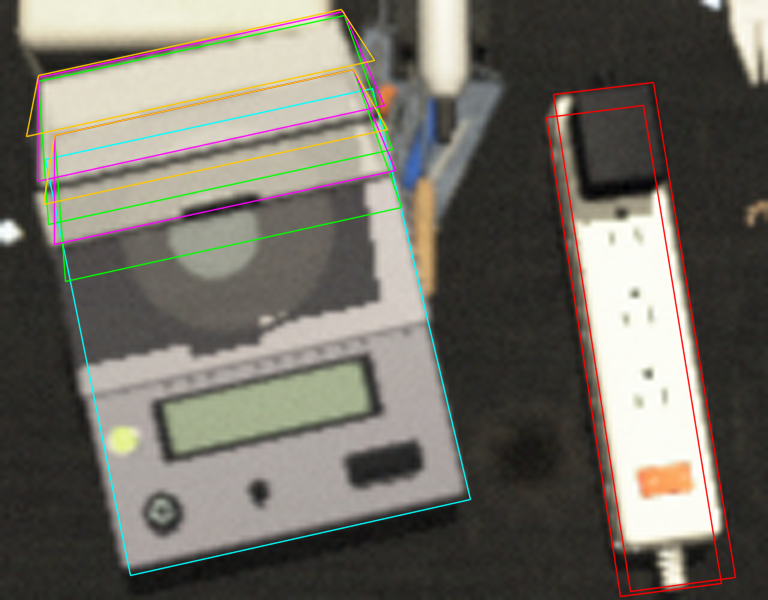

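View pics/ov_side.png

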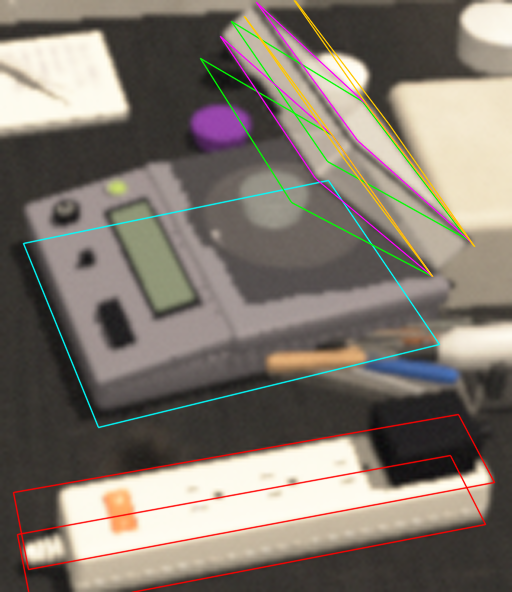

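The overlay supports the poses. The scale outline and the strip length (with its cable stub) agree in both views, and the cover angle is about 0.84 rad. Next is a helper that gives shifts and turns, then I'll close the fingers and start turning.

```bash
cat > go.py <<'E'
import sys
from h import *
from rig import manip
# usage: go.py x y z ang_deg [tilt: not used] -> shift/turn units in tool frame
x,y,z,a=map(float,sys.argv[1:5])
s=manip.get_state(); r=R.from_quat(s['tool_rot'],scalar_first=True)
ty=np.array([np.cos(np.radians(a)),np.sin(np.radians(a)),0]); tz=np.array([0,0,-1.])
T=R.from_matrix(np.c_[np.cross(ty,tz),ty,tz])
print('at',s['position'].round(4),'t',round(s['time'],2),'F',s['contact_force'].round(1),'gap',round(s['finger_gap'],2))
print('shift',(r.inv().apply(np.array([x,y,z])-s['position'])/.5).round(4),'turn',((r.inv()*T).as_rotvec()/.5).round(3))
E
python3 -m crank '[[0,0,0,0,0,0.25,1],[0,0,0,0,0,0.5,1],[0,0,0,0,0,0.75,1],[0,0,0,0,0,1,1],[0,0,0,0,0,1,1]]'
python3 go.py 0.4661 0.0772 0.2 7
```

```text
time: 0.52
position: [0.2581, 0.6233, 0.2307]
tool_rot: [0.0, 0.433, 0.902, -0.001]
contact_force: [0.4, -0.1, -0.6]
finger_gap: 0.3
gripper_force: 0.0
at [0.2581 0.6233 0.2307] t 0.52 F [ 0.4 -0.1 -0.6] gap 0.3
shift [-1.1122 -0.359   0.0627] turn [-1.000e-03  2.000e-03  1.108e+00]
```

```bash
python3 -m crank '[[-0.08,-0.03,0,0,0,0.25,1],[-0.16,-0.05,0,0,0,0.5,1],[-0.24,-0.08,0,0,0,0.75,1],[-0.32,-0.1,0,0,0,1,1],[-0.4,-0.13,0,0,0,1,1],[-0.48,-0.155,0,0,0,1,1],[-0.56,-0.18,0,0,0,1,1],[-0.56,-0.18,0,0,0,1,1]]'
python3 go.py 0.4661 0.0772 0.2 7
```

```text
time: 1.18
position: [0.3673, 0.3407, 0.2314]
tool_rot: [0.001, 0.645, 0.765, -0.001]
contact_force: [-0.4, -0.5, -0.3]
finger_gap: 0.004
gripper_force: 0.0
at [0.3673 0.3407 0.2314] t 1.18 F [-0.4 -0.5 -0.3] gap 0.0
shift [-0.5525  0.1056  0.0648] turn [0.    0.008 0.096]
```

```bash
python3 -m crank '[[-0.08,0.015,0,0,0.01,0.1,1],[-0.16,0.03,0.02,0,0.01,0.1,1],[-0.24,0.045,0.04,0,0.01,0.1,1],[-0.32,0.06,0.06,0,0.01,0.1,1],[-0.4,0.075,0.1,0,0.01,0.1,1],[-0.48,0.09,0.14,0,0.01,0.1,1],[-0.5525,0.1056,0.18,0,0.01,0.1,1],[-0.5525,0.1056,0.24,0,0.01,0.1,1],[-0.5525,0.1056,0.26,0,0.01,0.1,1],[-0.5525,0.1056,0.26,0,0.01,0.1,1]]'
python3 go.py 0.4661 0.0772 0.06 7
python3 - <<'E'
from rig import manip
from h import *
a=manip.read_camera("top")["img"][170:260,280:400]; b=manip.read_camera("side")["img"][210:330,220:320]
cv2.imwrite('pics/r1.png',np.hstack([cv2.resize(a,(480,360),interpolation=2),cv2.resize(b,(300,360),interpolation=2)]))
E
```

```text
time: 2.02
position: [0.4627, 0.086, 0.0989]
tool_rot: [-0.004, 0.66, 0.751, -0.001]
contact_force: [-0.4, -0.6, 0.1]
finger_gap: -0.0
gripper_force: 0.0
at [0.4627 0.086  0.0989] t 2.02 F [-0.4 -0.6  0.1] gap -0.0
shift [-0.0187  0.0051  0.0777] turn [-0.013 -0.008  0.013]
```

View pics/r1.png

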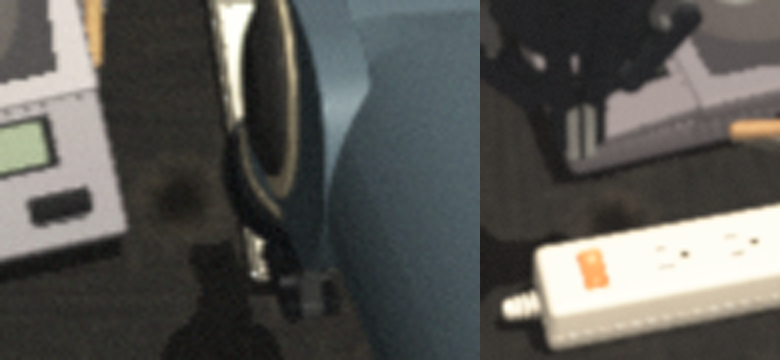

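The side view (right half) shows the closed fingertips at about (580,168) in the combined picture, above and beside the rocker at (592,268). The arm hides the top view. I'll check that tip against its projection.

```bash
python3 - <<'E'
from h import *
from rig import manip
s=manip.get_state();print(s['position'],proj('side',s['position']), 'seen',(580-480)/3+220,168/3+210)
print(proj('side',[0.4661,0.0752,0.039]),proj('side',world(np.load('st.npy'),[0,-72,36])))
E
python3 go.py 0.4661 0.0772 0.06 7
```

```text
[0.46480204 0.08788659 0.10161343] [[252.43733332 257.57015195]] seen 253.33333333333334 266.0
[[254.59289272 289.70300956]] [[256.72354482 298.76379882]]
at [0.4648 0.0879 0.1016] t 2.12 F [0.2 0.1 0.4] gap -0.0
shift [-0.022  -0.0002  0.0831] turn [-0.001 -0.011  0.018]
```

```bash
python3 -m crank '[[-0.01,0,0.02,0,-0.01,0.018,1],[-0.02,0,0.06,0,-0.01,0.018,1],[-0.02,0,0.095,0,-0.01,0.018,1],[-0.02,0,0.095,0,-0.01,0.018,1],[-0.02,0,0.095,0,-0.01,0.018,1]]'
python3 go.py 0.4661 0.0782 0.044 7
python3 - <<'E'
from rig import manip
from h import *
b=manip.read_camera("side")["img"][240:330,220:320]
cv2.imwrite('pics/r2.png',cv2.resize(b,(600,540),interpolation=2))
E
```

```text
time: 2.53
position: [0.4659, 0.0776, 0.054]
tool_rot: [-0.0, 0.663, 0.748, -0.0]
contact_force: [-0.2, 1.1, 0.6]
finger_gap: 0.001
gripper_force: 0.0
at [0.4659 0.0776 0.054 ] t 2.53 F [-0.2  1.1  0.6] gap 0.0
shift [0.0011 0.0005 0.0199] turn [-0.001 -0.    -0.003]
```

View pics/r2.png

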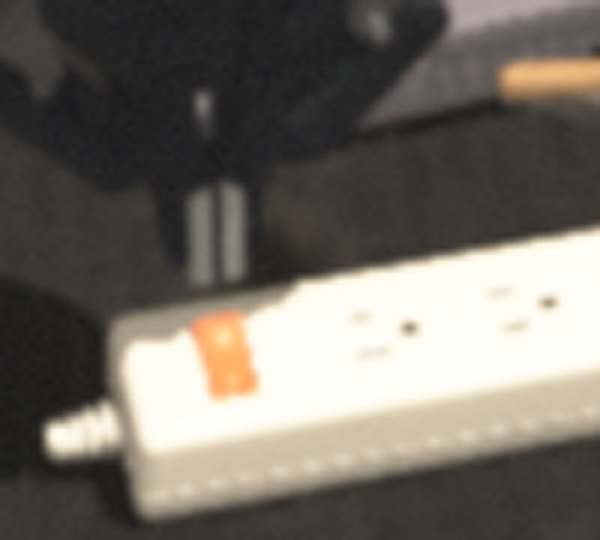

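The fingertips are at (217,285) in the crop, just beyond the raised far end of the rocker (220,318), and lined up with it lengthwise. I'll compare with the projection.

```bash
python3 - <<'E'
from h import *
f=lambda P:((proj('side',P)-[220,240])*6).round(0).tolist()
st=np.load('st.npy')
print('tip near edge now',f([.4659,.0666,.054]),'at 39',f([.4659,.0666,.039]))
print('raised end',f(world(st,[[-11,-78,39],[-11,-66,39]])),'other end',f(world(st,[[12,-78,34],[12,-66,34]])))
E
```

```text
tip near edge now [[208.0, 286.0]] at 39 [[209.0, 322.0]]
raised end [[190.0, 319.0], [233.0, 311.0]] other end [[208.0, 396.0], [251.0, 388.0]]
```

```bash
python3 -m crank '[[-0.003,0,0.01,0,0,0,1],[-0.003,0,0.02,0,0,0,1],[-0.003,0,0.026,0,0,0,1],[-0.003,0,0.029,0,0,0,1],[-0.003,0,0.031,0,0,0,1],[-0.003,0,0.031,0,0,0,1]]'
python3 -m crank '[[0,0,0.002,0,0,0,1],[0,0,0.003,0,0,0,1],[0,0,0.003,0,0,0,1]]'
```

```text
time: 3.08
position: [0.4661, 0.0759, 0.0383]
tool_rot: [-0.0, 0.664, 0.748, 0.0]
contact_force: [-0.5, 0.7, 0.8]
finger_gap: 0.002
gripper_force: 0.6
time: 3.33
position: [0.4664, 0.0759, 0.0369]
tool_rot: [-0.0, 0.664, 0.748, 0.0]
contact_force: [-0.4, 1.0, 2.7]
finger_gap: -0.003
gripper_force: 1.4
```

```bash
python3 -m crank '[[0,0,0.002,0,0,0,1],[0,0,0.003,0,0,0,1],[0,0,0.003,0,0,0,1]]'
python3 -m crank '[[0,0,0.002,0,0,0,1],[0,0,0.003,0,0,0,1],[0,0,0.003,0,0,0,1]]'
```

```text
time: 3.58
position: [0.4664, 0.0761, 0.0353]
tool_rot: [-0.0, 0.664, 0.748, 0.0]
contact_force: [-0.8, 3.2, 2.9]
finger_gap: -0.0
gripper_force: 1.9
time: 3.83
position: [0.4665, 0.0761, 0.0348]
tool_rot: [-0.0, 0.664, 0.748, 0.001]
contact_force: [-3.6, 4.3, 16.4]
finger_gap: -0.001
gripper_force: 8.3
```

The force rose to 16 N at z = 34.8 mm, level with the strip's top, so the rocker has bottomed out. I'll lift and check.

```bash
python3 -m crank '[[0,0,-0.02,0,0,0,1],[0,0,-0.06,0,0,0,1],[0,0,-0.12,0,0,0,1],[0,0,-0.18,0,0,0,1],[0,0,-0.18,0,0,0,1],[0,0,-0.18,0,0,0,1]]'
python3 go.py 0.4535 0.2932 0.10 7
python3 - <<'E'
from rig import manip
from h import *
b=manip.read_camera("side")["img"][240:330,220:320]
cv2.imwrite('pics/r3.png',cv2.resize(b,(600,540),interpolation=2))
E
```

```text
time: 4.33
position: [0.4673, 0.0747, 0.125]
tool_rot: [0.001, 0.664, 0.748, 0.001]
contact_force: [-0.0, -0.6, 0.1]
finger_gap: 0.001
gripper_force: 0.0
at [0.4673 0.0747 0.125 ] t 4.33 F [-0.  -0.6  0.1] gap 0.0
shift [0.4373 0.024  0.0502] turn [ 0.007 -0.    -0.008]
```

View pics/r3.png

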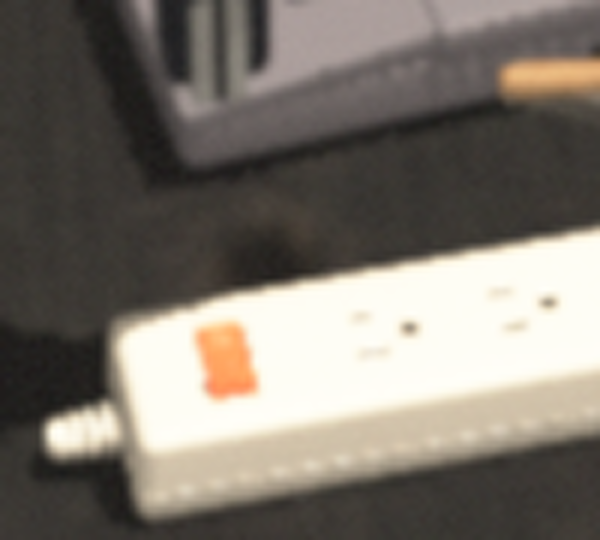

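The rocker's far end has gone down to (222,325) and its near end (232,390) now stands up, so it is on. The strip hasn't moved. On to the round key.

```bash
python3 -m crank '[[0.07,0.004,0,0,0,0,1],[0.14,0.008,0,0,0,0,1],[0.21,0.012,0,0,0,0,1],[0.28,0.016,0,0,0,0,1],[0.35,0.02,0,0,0,0,1],[0.42,0.024,0.02,0,0,0,1],[0.437,0.024,0.05,0,0,-0.008,1],[0.437,0.024,0.08,0,0,-0.008,1],[0.437,0.024,0.1,0,0,-0.008,1],[0.437,0.024,0.1,0,0,-0.008,1]]'
python3 go.py 0.4535 0.2932 0.05 7; python3 go.py 0.4535 0.2932 0.05 7|tail -1
```

```text
time: 5.22
position: [0.4502, 0.2916, 0.0704]
tool_rot: [-0.0, 0.662, 0.749, -0.004]
contact_force: [-1.1, -0.7, -0.6]
finger_gap: -0.007
gripper_force: 0.0
at [0.4502 0.2916 0.0704] t 5.22 F [-1.1 -0.7 -0.6] gap -0.01
shift [0.0025 0.0073 0.0407] turn [-0.012  0.009  0.001]
shift [0.0025 0.0073 0.0407] turn [-0.012  0.009  0.001]
```

```bash
python3 -m crank '[[0,0,0.01,0,0,0,1],[0,0,0.025,0,0,0,1],[0,0,0.032,0,0,0,1],[0,0,0.032,0,0,0,1],[0,0,0.032,0,0,0,1]]'
python3 go.py 0.4535 0.2932 0.044 7
```

```text
time: 5.63
position: [0.4523, 0.2935, 0.0578]
tool_rot: [-0.0, 0.663, 0.749, 0.0]
contact_force: [-0.2, 0.8, 0.5]
finger_gap: 0.001
gripper_force: 0.0
at [0.4523 0.2935 0.0578] t 5.63 F [-0.2  0.8  0.5] gap 0.0
shift [-0.0009  0.0023  0.0277] turn [-0.    -0.     0.001]
```

```bash
python3 -m crank '[[0,0.002,0.01,0,0,0,1],[0,0.002,0.02,0,0,0,1],[0,0.002,0.026,0,0,0,1],[0,0.002,0.029,0,0,0,1],[0,0.002,0.029,0,0,0,1]]'
python3 -m crank '[[0,0,0.002,0,0,0,1],[0,0,0.003,0,0,0,1],[0,0,0.003,0,0,0,1]]'
```

```text
time: 6.05
position: [0.4534, 0.294, 0.0432]
tool_rot: [-0.0, 0.662, 0.749, 0.0]
contact_force: [-0.0, 0.4, 3.5]
finger_gap: 0.003
gripper_force: 1.5
time: 6.3
position: [0.4535, 0.2941, 0.0421]
tool_rot: [0.0, 0.662, 0.749, 0.0]
contact_force: [0.6, -0.2, 4.4]
finger_gap: -0.004
gripper_force: 2.1
```

```bash
python3 -m crank '[[0,0,0.002,0,0,0,1],[0,0,0.002,0,0,0,1],[0,0,0.002,0,0,0,1],[0,0,0.002,0,0,0,1]]'
python3 -m crank '[[0,0,-0.02,0,0,0,1],[0,0,-0.06,0,0,0,1],[0,0,-0.12,0,0,0,1],[0,0,-0.18,0,0,0,1],[0,0,-0.24,0,0,0,1],[0,0,-0.3,0,0,0,1],[0,0,-0.33,0,0,0,1],[0,0,-0.33,0,0,0,1],[0,0,-0.33,0,0,0,1]]'
python3 - <<'E'
from h import *
sc=np.load('sc.npy')
for F in (90,105,112):
  for th in (.84,.6,.4,.2,0,-.02):
    c,s=np.cos(th),np.sin(th); print(F,th,world(sc,[102.5-(F*c-30*s),0,47.5+F*s+30*c]).round(4))
E
python3 go.py 0.6 0.26 0.2 12.4
```

```text
time: 6.63
position: [0.4537, 0.2941, 0.0411]
tool_rot: [0.0, 0.662, 0.749, 0.001]
contact_force: [0.5, -0.7, 6.3]
finger_gap: 0.001
gripper_force: 2.7
time: 7.38
position: [0.4528, 0.294, 0.2064]
tool_rot: [-0.0, 0.662, 0.749, 0.0]
contact_force: [-0.8, 0.2, 0.3]
finger_gap: -0.0
gripper_force: 0.0
90 0.84 [[0.6137 0.269  0.1345]]
90 0.6 [[0.5946 0.2648 0.1231]]
90 0.4 [[0.581  0.2618 0.1102]]
90 0.2 [[0.5702 0.2594 0.0948]]
90 0 [[0.5627 0.2578 0.0775]]
90 -0.02 [[0.5621 0.2576 0.0757]]
105 0.84 [[0.6039 0.2668 0.1457]]
105 0.6 [[0.5825 0.2621 0.1315]]
105 0.4 [[0.5675 0.2588 0.116 ]]
105 0.2 [[0.5559 0.2563 0.0978]]
105 0 [[0.548  0.2546 0.0775]]
105 -0.02 [[0.5474 0.2544 0.0754]]
112 0.84 [[0.5994 0.2658 0.1509]]
112 0.6 [[0.5768 0.2609 0.1355]]
112 0.4 [[0.5612 0.2575 0.1187]]
112 0.2 [[0.5492 0.2548 0.0992]]
112 0 [[0.5412 0.2531 0.0775]]
112 -0.02 [[0.5406 0.2529 0.0753]]
at [0.4528 0.294  0.2064] t 7.38 F [-0.8  0.2  0.3] gap -0.0
shift [-0.1037  0.2838  0.0127] turn [ 0.001 -0.002 -0.186]
```

The round key went down at 6.3 N and was released. Now above the cover.

```bash
python3 -m crank '[[-0.02,0.07,-0.02,0,0,-0.18,1],[-0.04,0.14,-0.02,0,0,-0.18,1],[-0.06,0.21,-0.02,0,0,-0.18,1],[-0.08,0.28,-0.02,0,0,-0.18,1],[-0.089,0.311,-0.02,0,0,-0.18,1],[-0.089,0.311,0,0,0,-0.18,1],[-0.089,0.311,0.02,0,0,-0.18,1],[-0.089,0.311,0.02,0,0,-0.18,1],[-0.089,0.311,0.02,0,0,-0.18,1]]'
python3 go.py 0.613 0.269 0.16 12.4
```

```text
time: 8.13
position: [0.6102, 0.2695, 0.1935]
tool_rot: [-0.002, 0.627, 0.779, -0.002]
contact_force: [-0.2, -0.4, 0.4]
finger_gap: 0.002
gripper_force: 0.0
at [0.6102 0.2695 0.1935] t 8.13 F [-0.2 -0.4  0.4] gap 0.0
shift [-0.0021  0.0056  0.0671] turn [-0.01   0.    -0.003]
```

```bash
python3 -m crank '[[0,0,0.03,0,0,0,1],[0,0,0.05,0,0,0,1],[0,0,0.064,0,0,0,1],[0,0,0.064,0,0,0,1]]'
python3 -m crank '[[0,0,0.01,0,0,0,1],[0,0,0.02,0,0,0,1],[0,-0.004,0.03,0,0,0,1],[0,-0.004,0.03,0,0,0,1]]'
```

```text
time: 8.47
position: [0.6111, 0.269, 0.1619]
tool_rot: [-0.001, 0.628, 0.779, -0.002]
contact_force: [-0.4, -1.0, 0.7]
finger_gap: -0.0
gripper_force: 0.0
time: 8.8
position: [0.61, 0.2681, 0.1476]
tool_rot: [-0.001, 0.628, 0.778, -0.001]
contact_force: [-1.1, 0.4, -1.1]
finger_gap: -0.0
gripper_force: 0.0
```

```bash
python3 -m crank '[[0,-0.007,0.01,0,0,0,1],[0,-0.014,0.02,0,0,0,1],[0,-0.023,0.032,0,0,0,1],[0,-0.032,0.043,0,0,0,1],[0,-0.032,0.043,0,0,0,1]]'
python3 -m crank '[[0,-0.008,0.008,0,0,0,1],[0,-0.018,0.018,0,0,0,1],[0,-0.027,0.027,0,0,0,1],[0,-0.027,0.027,0,0,0,1]]'
python3 go.py 0.5702 0.2594 0.098 12.4
```

```text
time: 9.22
position: [0.5933, 0.2646, 0.1257]
tool_rot: [-0.001, 0.628, 0.778, -0.002]
contact_force: [-0.4, -0.1, -0.5]
finger_gap: 0.003
gripper_force: 0.0
time: 9.55
position: [0.5804, 0.2618, 0.1124]
tool_rot: [-0.001, 0.628, 0.778, -0.001]
contact_force: [-0.6, -0.9, 0.1]
finger_gap: 0.0
gripper_force: 0.0
at [0.5804 0.2618 0.1124] t 9.55 F [-0.6 -0.9  0.1] gap 0.0
shift [-0.0003 -0.0208  0.0289] turn [-0.006  0.001 -0.006]
```

The contact force is within the noise, so I'll look before going lower.

```bash
python3 - <<'E'
from rig import manip
from h import *
b=manip.read_camera("side")["img"][120:270,210:390]
cv2.imwrite('pics/r4.png',cv2.resize(b,(720,600),interpolation=2))
E
```

```text
(no output)
```

View pics/r4.png

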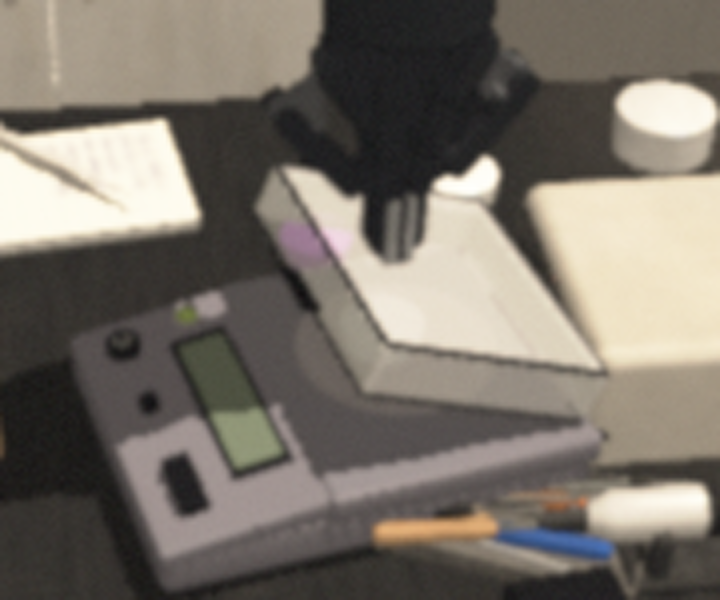

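The fingertips (397,258) sit on the cover's top face, and the cover has come down to about 0.35 rad. I'll keep going along the arc.

```bash
python3 -m crank '[[0,-0.007,0.01,0,0,0,1],[0,-0.014,0.02,0,0,0,1],[0,-0.02,0.029,0,0,0,1],[0,-0.028,0.045,0,0,0,1],[0,-0.033,0.058,0,0,0,1],[0,-0.033,0.062,0,0,0,1],[0,-0.033,0.062,0,0,0,1]]'
python3 -m crank '[[0,0,0.004,0,0,0,1],[0,0,0.006,0,0,0,1],[0,0,0.006,0,0,0,1]]'
```

```text
time: 10.18
position: [0.5651, 0.2584, 0.0816]
tool_rot: [-0.001, 0.628, 0.778, -0.001]
contact_force: [-0.2, 0.3, -0.5]
finger_gap: 0.001
gripper_force: 0.0
time: 10.43
position: [0.5662, 0.2587, 0.0797]
tool_rot: [-0.0, 0.628, 0.778, 0.0]
contact_force: [-0.2, 0.2, 0.4]
finger_gap: -0.0
gripper_force: 0.0
```

```bash
python3 -m crank '[[0,0,0.003,0,0,0,1],[0,0,0.004,0,0,0,1],[0,0,0.004,0,0,0,1]]'
python3 -m crank '[[0,0,0.002,0,0,0,1],[0,0,0.003,0,0,0,1],[0,0,0.003,0,0,0,1]]'
```

```text
time: 10.68
position: [0.5661, 0.2587, 0.0777]
tool_rot: [-0.0, 0.628, 0.778, 0.0]
contact_force: [-0.1, 0.5, -0.0]
finger_gap: 0.003
gripper_force: 0.0
time: 10.93
position: [0.5661, 0.2587, 0.0766]
tool_rot: [-0.0, 0.628, 0.778, 0.0]
contact_force: [-1.0, 0.2, 3.9]
finger_gap: -0.001
gripper_force: 1.9
```

```bash
python3 -m crank '[[0,0,0.002,0,0,0,1],[0,0,0.003,0,0,0,1],[0,0,0.003,0,0,0,1]]'
python3 -m crank '[[0,0,-0.02,0,0,0,1],[0,0,-0.06,0,0,0,1],[0,0,-0.1,0,0,0,1],[0,0,-0.13,0,0,0,1],[0,0,-0.13,0,0,0,1],[0,0,-0.13,0,0,0,1]]'
python3 go.py 0.4762 0.1897 0.1 12.4
```

```text
time: 11.18
position: [0.566, 0.2587, 0.0756]
tool_rot: [-0.0, 0.628, 0.778, 0.0]
contact_force: [-2.9, -0.5, 8.5]
finger_gap: 0.001
gripper_force: 4.1
time: 11.68
position: [0.5665, 0.2589, 0.1406]
tool_rot: [0.0, 0.628, 0.778, 0.001]
contact_force: [0.0, 0.3, 0.4]
finger_gap: 0.008
gripper_force: 0.0
at [0.5665 0.2589 0.1406] t 11.68 F [0.  0.3 0.4] gap 0.01
shift [-0.0972 -0.2059  0.0807] turn [ 0.004 -0.002 -0.007]
```

The cover stops firmly at z ≈ 76 mm, which is its shut height with the slight sink of the mounts. Now the bar key.

```bash
python3 -m crank '[[-0.03,-0.065,0,0,0,0,1],[-0.06,-0.13,0,0,0,0,1],[-0.09,-0.19,0,0,0,0,1],[-0.097,-0.206,0.02,0,0,0,1],[-0.097,-0.206,0.06,0,0,0,1],[-0.097,-0.206,0.1,0,0,0,1],[-0.097,-0.206,0.14,0,0,0,1],[-0.097,-0.206,0.16,0,0,0,1],[-0.097,-0.206,0.16,0,0,0,1],[-0.097,-0.206,0.16,0,0,0,1]]'
python3 go.py 0.4762 0.1897 0.044 12.4
```

```text
time: 12.52
position: [0.4752, 0.1891, 0.0591]
tool_rot: [-0.0, 0.628, 0.778, -0.001]
contact_force: [0.3, 0.5, 0.1]
finger_gap: 0.005
gripper_force: 0.0
at [0.4752 0.1891 0.0591] t 12.52 F [0.3 0.5 0.1] gap 0.0
shift [0.0007 0.0022 0.0303] turn [-0.004  0.001 -0.007]
```

```bash
python3 -m crank '[[0,0.001,0.01,0,0,0,1],[0,0.001,0.02,0,0,0,1],[0,0.001,0.028,0,0,0,1],[0,0.001,0.031,0,0,0,1],[0,0.001,0.031,0,0,0,1]]'
python3 -m crank '[[0,0,0.002,0,0,0,1],[0,0,0.003,0,0,0,1],[0,0,0.003,0,0,0,1]]'
python3 -m crank '[[0,0,0.001,0,0,0,1],[0,0,0.002,0,0,0,1],[0,0,0.002,0,0,0,1]]'
```

```text
time: 12.93
position: [0.4763, 0.1898, 0.0443]
tool_rot: [-0.0, 0.628, 0.778, 0.0]
contact_force: [-0.7, 0.9, 2.2]
finger_gap: -0.001
gripper_force: 0.9
time: 13.18
position: [0.4764, 0.1898, 0.0431]
tool_rot: [0.0, 0.628, 0.778, 0.0]
contact_force: [-0.2, 1.1, 3.0]
finger_gap: -0.001
gripper_force: 1.6
time: 13.43
position: [0.4766, 0.1898, 0.042]
tool_rot: [0.0, 0.628, 0.778, 0.0]
contact_force: [-0.0, 0.3, 5.0]
finger_gap: -0.002
gripper_force: 2.2
```

```bash
python3 -m crank '[[0,0,0.002,0,0,0,1],[0,0,0.002,0,0,0,1],[0,0,0.002,0,0,0,1]]'
python3 -m crank '[[0,0,-0.02,0,0,0,1],[0,0,-0.06,0,0,0,1],[0,0,-0.12,0,0,0,1],[0,0,-0.18,0,0,0,1],[0,0,-0.24,0,0,0,1],[0,0,-0.3,0,0,0,1],[0,0,-0.3,0,0,0,1],[0,0,-0.3,0,0,0,1]]'
python3 - <<'E'
# numeric check: cover edge contrast in the side picture along predicted rims for candidate angles
from rig import manip
from h import *
sc=np.load('sc.npy'); g=cv2.cvtColor(manip.read_camera('side')['img'],cv2.COLOR_BGR2GRAY).astype(np.float32)
cv2.imwrite('pics/end.png',g)
for th in np.arange(-.02,.42,.04):
    c,s=np.cos(th),np.sin(th); pt=lambda f,h,y:[102.5-(f*c-h*s),y,47.5+f*s+h*c]
    P=world(sc,[pt(f,30,-74) for f in np.linspace(10,124,80)])
    uv=proj('side',P); v=[cv2.remap(g,(uv[:,:1]).astype(np.float32),(uv[:,1:]+d).astype(np.float32),1).mean() for d in range(-3,4)]
    print(round(th,2),np.round(v).astype(int))
E
```

```text
time: 13.68
position: [0.4767, 0.1898, 0.0411]
tool_rot: [0.0, 0.628, 0.778, 0.001]
contact_force: [0.5, 0.8, 5.1]
finger_gap: -0.001
gripper_force: 2.7
time: 14.35
position: [0.4764, 0.1897, 0.1923]
tool_rot: [0.0, 0.628, 0.778, 0.001]
contact_force: [-0.7, 0.1, -1.1]
finger_gap: 0.0
gripper_force: 0.0
-0.02 [215 181 132 120 137 147 148]
0.02 [225 218 186 136 119 135 146]
0.06 [226 224 213 185 150 130 132]
0.1 [226 225 220 204 182 162 146]
0.14 [225 226 222 212 196 182 170]
0.18 [224 225 223 215 203 193 184]
0.22 [222 223 223 218 209 199 192]
0.26 [221 222 222 218 211 204 197]
0.3 [219 221 222 219 213 206 201]
0.34 [216 219 221 219 215 210 204]
0.38 [214 216 219 219 216 211 206][ WARN:0@1.509] global loadsave.cpp:1063 imwrite_ Unsupported depth image for selected encoder is fallbacked to CV_8U.
```

The cover's dark rim lines up best at an angle of 0 to 0.02 rad, so it is shut. The bar key went down at 5 N and was released. Handing in.

```bash
python3 -c "
from rig import manip
print(manip.job_done())"
```

```text
the job is handed in; nothing more can be done
None
```

I handed the job in with all four steps done in order: strip switched on, round key pressed (about 6 N), cover shut and bar key pressed (about 5 N). My force readings and camera checks agree with that, but no verdict came back.

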